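Spot-check a plaster mould with a moisture meter

TASK

Check whether the square plaster mould is dry at the ring pencilled on its sloping side: lift the meter straight up out of its stand and hold it still for a good second, pointing square at the ring with its tip about 60 mm off, so that the infrared eye in its nose can take the surface temperature. Then bring the sprung tip gently down inside the ring, square to the sloping face, until it is pushed in about half-way, and finish while holding the meter there for its moisture reading: do not let go of it or put it back. Never push the tip fully in, touch the mould with nothing but the tip, do not shift the mould, and leave everything else as it stands.

Things in the scene. Friction and masses are not known exactly. Their poses are not given: they have to be found in the camera images.
- meter_grip (a point): Where to grip the hand-held moisture meter, on its long axis; z runs up the axis, away from the nose. It stands upright, nose down, in its stand. Grey case 34 mm wide (y) by 26 (x), from 85 mm below this point to 35 above. Display on the -x face; ribbed finger grips on the two y faces, 34 mm apart. The end of the sprung tip is on the axis, 144 mm below this point when out.
- meter: The same meter as a whole, about 190 g. Origin at the centre of its flat nose face, 130 mm below meter_grip on the axis; same axes. A round black nose, 23 mm across and 45 mm long, joins this face to the case. The infrared eye sits in this face beside the tip and looks along the axis.
- tip_end (a point): The lower end of the meter's sprung steel tip (domed, 8 mm across), on the meter's axis, 14 mm beyond the nose face when it is out. Axes as the meter's.
- tip (a joint): How far the sprung tip is pushed into the nose: 0 fully out, 0.010 m fully in; half-way is 0.005. It springs back; pushing it takes 0.6 N to start, about 2.6 N half-way, 4.6 N fully in (0.4 N per mm).
- stand: The meter's desk stand, fixed: a 120 x 92 x 10 mm aluminium foot under a white block 66 x 58 mm, its top 76 mm above the bench, with a round upright well 26 mm wide and 66 deep for the meter's nose and tip; the case's underside rests on the block. Lift the meter at least 70 mm straight up to clear it. Origin at the centre of the underside.
- mould: Square plaster mould for plates, loose on the bench, about 1.9 kg: a 220 x 220 x 22 mm slab carrying a hump with four flat sloping sides (28 degrees from level), from 210 mm square at 22 mm height to a flat top 90 mm square at 54 mm. Origin at the centre of the underside, z up; the side with the ring faces its -x.
- ring_centre (a point): Centre of the ring pencilled on one sloping side of the square mould (22 mm inside, 27 mm outside diameter), on the plaster half-way up the slope: 75 mm from the mould's centre towards its -x, 38 mm above the bench. Its z axis is that face's outward normal (28 degrees from vertical), its x axis runs up the slope.
- round_mould: Bystander: round domed plaster mould without a ring, 160 mm across, 58 mm high. Origin at the centre of the underside.
- slip_cup: Bystander: white cup, 68 mm across, 82 mm high. Origin at the centre of the underside.
- brush: Bystander: a brush lying on the bench.
- tile_a: Bystander: half-glazed terracotta test tile, 80 x 80 x 20 mm. Origin at the centre of the underside.
- tile_b: Bystander: another test tile of the same size. Origin at the centre of the underside.
- jar: Bystander: clear jar with a lid, 84 mm across, 125 mm high. Origin at the centre of the underside.
- modelling_tool: Bystander: small wooden-handled modelling tool lying on the bench, 150 mm long.
- jug: Bystander: open plastic jug, 128 mm across, 165 mm high, handle at its +y. Origin at the centre of the underside.
There are look-alikes about, which are no part of the job. There is more than one size of the meter; the job needs the middle-sized. What is shaped like the stand but orange is not meant.

How it is judged:
By the outcome, as a careful person would: the job done as asked, in the order asked, and still so for the second after the job is handed in, while the arm keeps its last pose, push and grip.
It also fails if it takes over 45 s, if anything falls off the work surface, if the arm or the gripper's body presses on something with over 40 N, if the wrist force passes 120 N, or if a joint passes its speed limit or range.

ROBOT

A 6-joint arm with a two-finger parallel gripper is mounted at the origin on the work surface. World frame = base frame: x ahead of the robot, y to its left, z up, the work surface at z = 0. Lengths are in mm, angles in rad, forces in N, time in s.
With the tool pointing down it reaches from about 350 to 975 mm from the base axis. Payload 7.1 kg.
Tool frame: the origin (TCP) lies at the centre of the arm's flange, where the gripper is bolted on; the fingertips stand 182 mm ahead of it and the grasp point (between the pads) lies 163 mm ahead of it; z points along the fingers, y is the line along which they close (so a half turn about z gives the same grasp; the last joint's range is limited). The gripper opens to 88 mm and grips with 3 to 60 N. Pads are 20 mm wide; open, the fingers measure 115 mm over their backs; the gripper's body (75 mm by 178 mm) begins 61 mm behind the grasp point.
Start: joints at [1.226, 0.423, 1.63, -0, 1.089, -0.019], TCP at [200.01, 592.117, 404.675] pointing down, gripper open.
Joint ranges: [-3, 3], [-0.9, 2.11], [0.09, 2.58], [-1.31, 4.45], [0.11, 2.69], [-2.54, 2.54]. Speed limits (rad/s): [2.39, 2.39, 3.01, 3.14, 3.14, 3.14].

INTERFACE

Orientations are given as a rotation vector (axis times angle).
In Python, from workcell import readout, get_image, ctrl gives the robot as it stands.
- The arm moves only by the tool step_arm, never from a script. Its argument "targets" is a list that holds one entry, the list of rows, each a list of 7 numbers: the shift along the world's x, y, z as a fraction of full scale, then the turn, a rotation vector about the world's x, y, z as a fraction of full scale, then the opening, from 0 (shut) to 1 (fully open). In form: [[[dx, dy, dz, wx, wy, wz, claw], ...]]. A call has exactly 5 rows; each row shifts and turns the commanded pose from where the row before left it; what a row does not reach is not made up. Full scale, the value 1, is 0.05 m for a shift and 4 degrees for a turn. A row lasts 1/8 s, in which the tool goes at most 62.5 mm and 10.7 degrees, less where a joint would pass 70% of its speed; a pose out of reach is approached as far as the arm can. A call with a number of a shift or a turn outside -1 to 1 is refused whole. A call with a gripper value outside its range is refused whole. The fingers move at their own pace and stop on an object; the grip force is fixed at half the most. Time passes only in rows, so rows that do not move let the fingers close, or fill a call up. It gives the time, the measured TCP pose, the force, the opening and the grip force at its end, in the units of the state.
- readout.get_obs(): the state, without advancing time (a new reading comes with each control period).
- get_image(name): name is "scene" or "side" or "wrist"; returns a dict with "pixels" (480x640x3 uint8, red, green, blue), "intrinsics" (3x3 intrinsics, pixels), "extrinsics" (4x4, takes a point from world to camera coordinates). Camera axes: x right, y down, z forward; pixel columns grow to the right and rows downward; lengths in mm; the calibration is good to about 2 mm. A picture is of the moment at which its call begins. There is no depth.
- ctrl.close_job(): hands the job in; it is judged then, once.
The state is a dict: "t": time; "qpos": joint angles; "qvel": joint speeds; "joint_torque": joint torques, N m; "ee_pos": TCP position; "orientation": TCP orientation; "ft_force": force on the tool from outside, world axes, zero at the start; "moment": the same for the moment, N m; "width": finger opening in mm; "grasp_force": force on a finger pad.
Only numpy, scipy, OpenCV 4.12 (cv2) and the standard library are available. Lean on these libraries where they do the work, as an engineer would, in place of code of your own. Each camera call takes 0.05 s, during which the arm holds its last target. There are 200 camera calls.

## Working session

There is one attempt and no reset: what is moved stays moved. The work goes in short steps, Python scripts to look and compute and a tool call to move; the robot and the scene stay as the last step left them, time stands still between calls to the robot, and variables do not carry over. Pictures are saved under pics/ and viewed, at most 10 in all, crops included, and the job is handed in when it is done.

Besides the shell and the picture viewer there is one more tool, called after "Call:" in YAML: its name, and indented under it one key for each argument. step_arm: Moves the arm, as the interface text tells. Shift numbers are shares of 0.05 m and turn numbers shares of 4 degrees, none past 1 either way. Its arguments: {"type":"object","properties":{"targets":{"type":"array"}},"required":["targets"]}

```bash
mkdir -p pics; ls; cat > h.py <<'E'
import numpy as np, cv2
from workcell import readout, get_image, ctrl
def grab(n,f=None):
    d=get_image(n)
    if f: cv2.imwrite('pics/'+f,d['pixels'][:,:,::-1])
    return d
def ray(d,u,v):
    K=np.array(d['intrinsics']);E=np.array(d['extrinsics']);R,t=E[:3,:3],E[:3,3]
    return -R.T@t, R.T@np.linalg.inv(K)@np.array([u,v,1.])
def onz(d,u,v,z):
    o,r=ray(d,u,v); return o+r*(z-o[2])/r[2]
def proj(d,p):
    K=np.array(d['intrinsics']);E=np.array(d['extrinsics'])
    c=E[:3,:3]@np.array(p,float)+E[:3,3]; q=K@c; return q[:2]/q[2]
def tri(*a):
    A=np.zeros((3,3));b=np.zeros(3)
    for d,u,v in a:
        o,r=ray(d,u,v); r/=np.linalg.norm(r); P=np.eye(3)-np.outer(r,r); A+=P;b+=P@o
    return np.linalg.solve(A,b)
E
python3 - <<'E'
from h import *
import pickle
D={n:grab(n,n+'0.png') for n in('scene','side')}
pickle.dump(D,open('d0.pkl','wb'))
for n in D: print(n,ray(D[n],320,240))
o=readout.get_obs(); print(o)
E
```

```text
pics
scene (array([1649.1604566 ,   73.38301307,  798.76382687]), array([-0.8458447 , -0.02386007, -0.53303777]))
side (array([ 497.72920722, -968.3582025 ,  846.68472815]), array([ 0.05080414,  0.80835334, -0.5866577 ]))
{'t': 0.1, 'qpos': array([ 1.22600427e+00,  4.23763360e-01,  1.63059291e+00, -1.99818350e-06,
        1.08860257e+00, -1.90237059e-02]), 'qvel': array([ 1.23286828e-03, -2.39266127e-03, -2.64087709e-03,  1.32185537e-03,
        7.98219407e-05,  3.68024023e-04]), 'joint_torque': array([-8.68894058e-04, -5.45610809e+01, -2.74321282e+01,  6.44587073e-02,
        1.89457677e-02, -3.44927525e-05]), 'ee_pos': array([199.92966962, 591.89986542, 403.98804333]), 'orientation': array([-5.09414635e-01, -3.09976689e+00,  2.11093255e-03]), 'ft_force': array([1.11897929, 0.06512411, 0.40491163]), 'moment': array([-0.03018235,  0.01666062,  0.01473229]), 'grasp_force': 0.0, 'width': 87.57777932819474}
```

View pics/scene0.png

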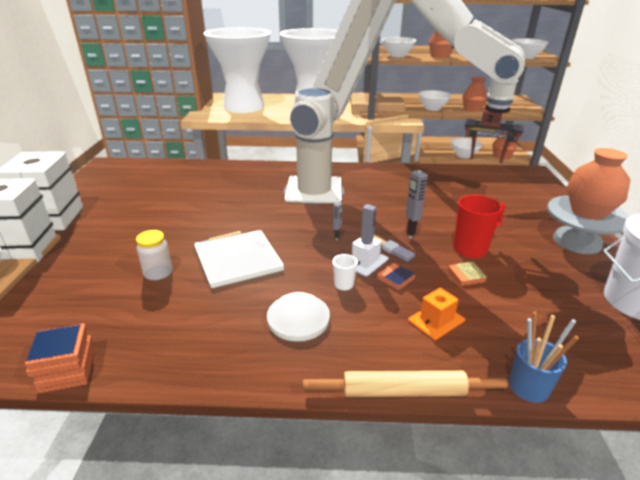

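View pics/side0.png

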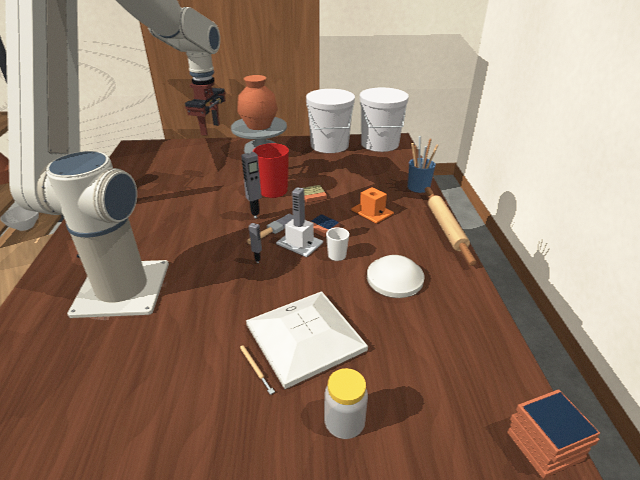

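Candidates for the meter: large one on the bench, scene (415,203); middle one in the white stand, scene (368,222) and side (298,207); small one, scene (337,219). The stand look-alike is the orange block, scene (438,312). I choose the middle meter in the white stand. The mould is at side (306,338), with its ring at side (291,309). I'll check this in a close crop.

```bash
python3 - <<'E'
from h import *
a=cv2.imread('pics/scene0.png');b=cv2.imread('pics/side0.png')
def c(i,x,y,w,h): return cv2.resize(i[y:y+h,x:x+w],(400,300),interpolation=cv2.INTER_CUBIC)
cv2.imwrite('pics/c1.png',np.vstack([np.hstack([c(a,320,190,120,90),c(b,240,175,120,90)]),np.hstack([c(a,180,215,120,90),c(b,240,285,140,105)])]))
E
```

```text
(no output)
```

View pics/c1.png

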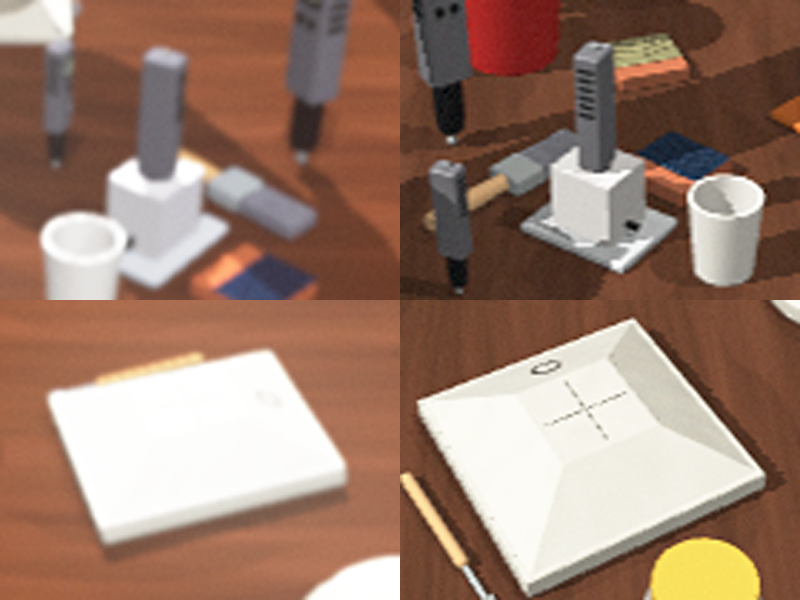

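```bash
python3 - <<'E'
from h import *
import pickle
D=pickle.load(open('d0.pkl','rb'));S=D['side'];C=D['scene']
ps=np.array([onz(S,*p,22) for p in[(246.3,321.1),(321.9,292),(367.4,347.3),(285.5,384)]])
pc=np.array([onz(C,*p,22) for p in[(195,243.5),(261.6,230),(283.5,264.5),(211.5,284)]])
for q in(ps,pc):
    print(q[:,:2].round(),q.mean(0)); e=np.roll(q,-1,0)-q; print([ (round(np.hypot(*v[:2])),round(np.degrees(np.arctan2(v[1],v[0])),1)) for v in e])
print('ring',onz(S,291.1,308.8,38),onz(C,260.4,244.4,38),tri((S,291.1,308.8),(C,260.4,244.4)))
print('top',onz(S,299,188.5,196),onz(C,369.5,205.9,196),tri((S,299,188.5),(C,369.5,205.9)))
f=[onz(S,240+x/3.333,175+y/3.333,z) for x,y,z in[(122,222,10),(225,266,10),(276,218,10),(151,172,76),(212,192,76),(245,152,76)]]
f=np.array(f);print(f.round())
for i,j in((0,1),(1,2),(3,4),(4,5)):
    v=f[j]-f[i];print(np.hypot(*v[:2]),np.degrees(np.arctan2(v[1],v[0])))
from scipy.spatial.transform import Rotation as R
o=readout.get_obs();print(R.from_rotvec(o['orientation']).as_matrix().round(3))
d=grab('wrist');print(ray(d,320,240))
E
```

```text
[[ 363. -169.]
 [ 560.  -72.]
 [ 655. -270.]
 [ 462. -362.]] [ 509.66920049 -218.12725983   22.        ]
[(219, np.float64(26.2)), (219, np.float64(-64.3)), (214, np.float64(-154.5)), (217, np.float64(117.1))]
[[ 455. -362.]
 [ 362. -160.]
 [ 559.  -66.]
 [ 662. -259.]] [ 509.70004355 -211.73954805   22.        ]
[(222, np.float64(114.9)), (218, np.float64(25.5)), (219, np.float64(-61.8)), (231, np.float64(-153.6))]
ring [ 476.21088642 -147.76462801   38.        ] [ 476.1120738  -146.69817011   38.        ] [ 476.01909334 -146.95297716   37.61358566]
top [508.0487126 189.7963559 196.       ] [502.44870837 182.63877803 196.        ] [508.19999103 182.32887906 199.59328639]
[[432. 184.  10.]
 [527. 110.  10.]
 [579. 182.  10.]
 [463. 169.  76.]
 [518. 134.  76.]
 [551. 198.  76.]]
120.57277924414458 -37.76913616507645
88.47405173799143 54.40326565445992
65.3190302720563 -32.68223021595444
71.5807659251252 62.62820751443637
[[-0.947  0.32  -0.   ]
 [ 0.32   0.947 -0.001]
 [ 0.    -0.001 -1.   ]]
(array([137.81655985, 612.51964675, 383.77261811]), array([ 0.24029958, -0.05890214, -0.96916608]))
```

Call:
step_arm:
  targets:
    - [[0.61,-0.81,0.5,0,0,-0.43,1],[0.61,-0.81,0.5,0,0,-0.43,1],[0.61,-0.81,0.5,0,0,-0.43,1],[0.61,-0.81,0.5,0,0,-0.43,1],[0.61,-0.81,0.5,0,0,-0.43,1]]

```text
t: 0.78
ee_pos: [353.2, 388.1, 530.3]
orientation: [-0.742, -3.053, 0.0]
ft_force: [0.7, 1.0, 0.9]
width: 87.8
grasp_force: 0.0
```

Call:
step_arm:
  targets:
    - [[0.61,-0.81,0,0,0,-0.43,1],[0.61,-0.81,0,0,0,-0.43,1],[0.61,-0.81,0,0,0,-0.43,1],[0.61,-0.81,0,0,0,-0.43,1],[0.61,-0.81,0,0,0,-0.43,1]]

```text
t: 1.4
ee_pos: [505.7, 185.6, 529.6]
orientation: [-0.969, -2.988, 0.0]
ft_force: [-0.0, 0.6, 0.2]
width: 87.8
grasp_force: 0.0
```

```bash
python3 - <<'E'
from h import *
import pickle
from scipy.spatial.transform import Rotation as R
d=grab('wrist','w1.png');pickle.dump(d,open('w1.pkl','wb'))
o=readout.get_obs();print(o['t'],o['ee_pos'],o['qpos']);print(R.from_rotvec(o['orientation']).as_matrix().round(3));print(proj(d,(505,185,196)))
E
```

```text
1.45 [508.28628109 182.20797211 529.51790365] [ 0.3228614   0.17113473  1.68332281 -0.00307103  1.28629924 -0.61666419]
[[-0.808  0.589  0.002]
 [ 0.589  0.808 -0.003]
 [-0.003 -0.001 -1.   ]]
[310.37801949 222.85692185]
```

View pics/w1.png

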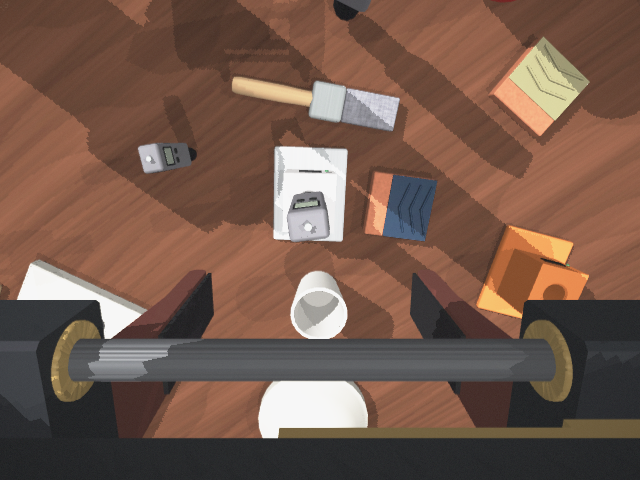

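The wrist view shows the middle meter in the white stand at (308,217), its display facing up the image. The cup is near it at (320,305). I need a zoom to get the yaw.

```bash
python3 - <<'E'
from h import *
i=cv2.imread('pics/w1.png')[140:250,260:360]
cv2.imwrite('pics/c2.png',cv2.resize(i,(500,550),interpolation=cv2.INTER_CUBIC))
E
```

```text
(no output)
```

View pics/c2.png

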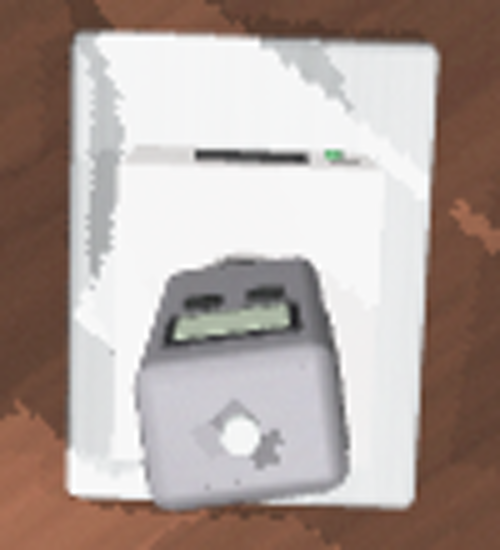

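```bash
python3 - <<'E'
from h import *
import pickle
d=pickle.load(open('w1.pkl','rb'))
f=lambda P,z:np.array([onz(d,260+x/5,140+y/5,z) for x,y in P])
for P,z in(([(143,360),(336,343),(350,482),(157,507)],196),([(73,32),(438,45),(415,505),(68,498)],10),([(121,165),(385,168)],76)):
    q=f(P,z);print(q[:,:2].round(1),q.mean(0));e=np.roll(q,-1,0)-q;print([(round(np.hypot(*v[:2]),1),round(np.degrees(np.arctan2(v[1],v[0])),1)) for v in e])
E
```

```text
[[487.4 176. ]
 [503.5 202.9]
 [523.7 191.4]
 [508.4 163.1]] [505.74302016 183.35849912 196.        ]
[(np.float64(31.4), np.float64(59.1)), (np.float64(23.3), np.float64(-29.7)), (np.float64(32.1), np.float64(-118.3)), (np.float64(24.7), np.float64(148.6))]
[[431.6 183. ]
 [487.4 254.6]
 [581.  182.5]
 [525.9 109.6]] [506.47598684 182.41210925  10.        ]
[(np.float64(90.8), np.float64(52.1)), (np.float64(118.2), np.float64(-37.6)), (np.float64(91.4), np.float64(-127.1)), (np.float64(119.5), np.float64(142.1))]
[[463.1 179.7]
 [497.6 226.1]] [480.36718834 202.92367967  76.        ]
[(np.float64(57.8), np.float64(53.4)), (np.float64(57.8), np.float64(-126.6))]
```

Call:
step_arm:
  targets:
    - [[0,0,-0.8,0,0,0.5,1],[0,0,-0.8,0,0,0.5,1],[0,0,-0.8,0,0,0.5,1],[0,0,0,0,0,0,1],[0,0,0,0,0,0,1]]

```text
t: 2.08
ee_pos: [505.5, 187.4, 410.9]
orientation: [0.81, 3.034, 0.001]
ft_force: [0.4, 0.6, 0.2]
width: 87.8
grasp_force: 0.0
```

```bash
cat > s.py <<'E'
from h import *
from scipy.spatial.transform import Rotation as R
o=readout.get_obs();M=R.from_rotvec(o['orientation']).as_matrix()
print(o['t'],o['ee_pos'].round(2),'z',M[:,2].round(4),'yaw_y',np.degrees(np.arctan2(M[1,1],M[0,1])).round(2),'F',o['ft_force'].round(2),o['moment'].round(3),o['width'],o['grasp_force'])
print('q',o['qpos'].round(3))
E
python3 s.py
```

```text
2.075 [505.46 187.42 410.89] z [ 1.2e-03  4.0e-04 -1.0e+00] yaw_y 60.1 F [0.41 0.6  0.17] [0.024 0.035 0.002] 87.80627169916393 0.0
q [ 0.333  0.29   1.815  0.     1.036 -0.716]
```

Call:
step_arm:
  targets:
    - [[0.02,-0.09,-0.4,0,0,0,1],[0,0,-0.5,0,0,0,1],[0,0,-0.5,0,0,0,1],[0,0,-0.34,0,0,0,1],[0,0,0,0,0,0,1]]

```text
t: 2.7
ee_pos: [506.1, 182.7, 322.7]
orientation: [-0.81, -3.035, 0.0]
ft_force: [-0.8, -0.7, -0.1]
width: 88.0
grasp_force: 0.0
```

```bash
python3 - <<'E'
from h import *
import s
d=grab('wrist');a=d['pixels'][:,:,::-1][:,:,:]
b=grab('side')['pixels'][:,:,::-1][110:260,220:380];c=grab('scene')['pixels'][:,:,::-1][130:280,290:450]
r=lambda i:cv2.resize(i,(400,300),interpolation=cv2.INTER_CUBIC)
cv2.imwrite('pics/c3.png',np.vstack([np.hstack([r(a),r(a[100:400,120:520])]),np.hstack([r(b),r(c)])]))
E
```

```text
2.7 [506.14 182.72 322.75] z [-4.e-04 -2.e-04 -1.e+00] yaw_y 60.13 F [-0.82 -0.71 -0.14] [ 0.014 -0.012 -0.042] 88.02397637495504 0.0
q [ 0.324  0.411  1.881 -0.     0.85  -0.725]
```

View pics/c3.png

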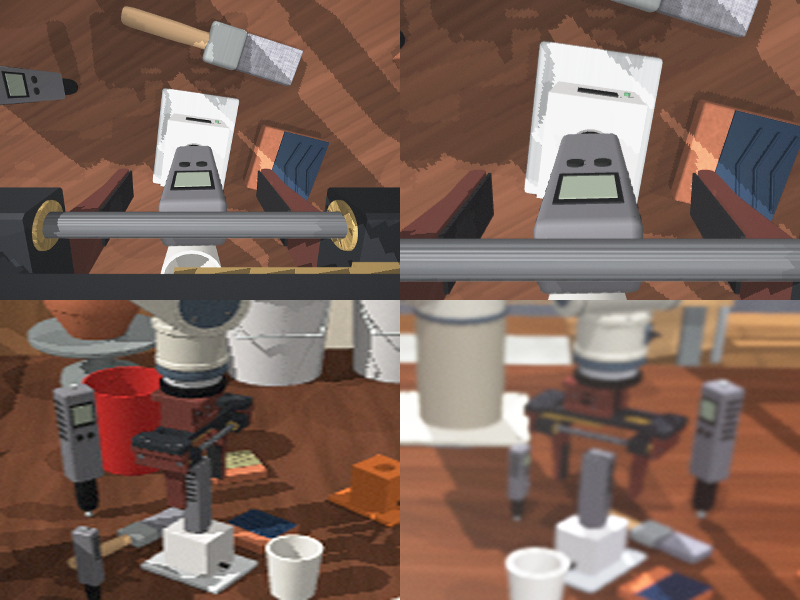

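The meter stands centred between the fingers, at (193,185) in the top-left wrist tile, and its yaw matches. I'm closing now.

Call:
step_arm:
  targets:
    - [[0,0,0,0,0,0,0.4],[0,0,0,0,0,0,0.2],[0,0,0,0,0,0,0],[0,0,0,0,0,0,0],[0,0,0,0,0,0,0]]

```text
t: 3.48
ee_pos: [506.0, 182.6, 322.6]
orientation: [-0.81, -3.035, 0.0]
ft_force: [0.0, 1.4, -0.2]
width: 41.5
grasp_force: 0.0
```

```bash
python3 s.py
```

```text
3.475 [505.99 182.59 322.63] z [-1.e-04 -0.e+00 -1.e+00] yaw_y 60.13 F [ 0.01  1.37 -0.19] [0.015 0.046 0.003] 41.51610603602122 0.0
q [ 0.324  0.411  1.881  0.     0.85  -0.725]
```

Call:
step_arm:
  targets:
    - [[0,0,0,0,0,0,0],[0,0,0,0,0,0,0],[0,0,0,0,0,0,0],[0,0,0,0,0,0,0],[0,0,0,0,0,0,0]]

```text
t: 4.1
ee_pos: [506.0, 182.6, 322.6]
orientation: [-0.809, -3.035, 0.0]
ft_force: [-0.2, -1.2, -0.4]
width: 33.8
grasp_force: 30.0
```

```bash
python3 s.py
```

```text
4.1 [505.96 182.6  322.61] z [-2.e-04 -1.e-04 -1.e+00] yaw_y 60.13 F [-0.19 -1.15 -0.35] [-0.081  0.054 -0.001] 33.823357407555704 29.970175623893738
q [ 0.324  0.411  1.881 -0.     0.85  -0.725]
```

Call:
step_arm:
  targets:
    - [[0,0,0.1,0,0,0,0],[0,0,0.3,0,0,0,0],[0,0,0.6,0,0,0,0],[0,0,0.8,0,0,0,0],[0,0,0.8,0,0,0,0]]

```text
t: 4.72
ee_pos: [505.8, 182.5, 454.9]
orientation: [0.809, 3.035, 0.001]
ft_force: [-0.2, -0.0, -2.5]
width: 34.4
grasp_force: 30.0
```

Call:
step_arm:
  targets:
    - [[0,0,0.6,0,0,0,0],[0,0,0.3,0,0,0,0],[0,0,0.1,0,0,0,0],[0,0,0,0,0,0,0],[0,0,0,0,0,0,0]]

```text
t: 5.35
ee_pos: [505.8, 182.5, 501.4]
orientation: [-0.809, -3.034, 0.002]
ft_force: [0.4, -0.2, -1.5]
width: 34.1
grasp_force: 30.0
```

```bash
python3 s.py; python3 - <<'E'
from h import *
a=grab('side','side2.png');o=readout.get_obs();p=o['ee_pos']
for h in(163-35,163+85,163+130,163+144):print(h,proj(a,p-[0,0,h-1.4]))
i=a['pixels'][:,:,::-1][100:250,230:370];cv2.imwrite('pics/c4.png',cv2.resize(i,(560,600),interpolation=cv2.INTER_CUBIC))
E
```

```text
5.35 [505.8  182.54 501.4 ] z [-2.2e-03 -7.0e-04 -1.0e+00] yaw_y 60.13 F [ 0.41 -0.15 -1.48] [-0.016  0.029 -0.005] 34.07620497900613 29.969911873340607
q [ 0.324  0.192  1.722  0.     1.23  -0.725]
128 [296.58544606 131.54950788]
248 [297.77588081 171.65177133]
293 [298.1887832  185.56124462]
307 [298.31381547 189.77321585]
```

View pics/c4.png

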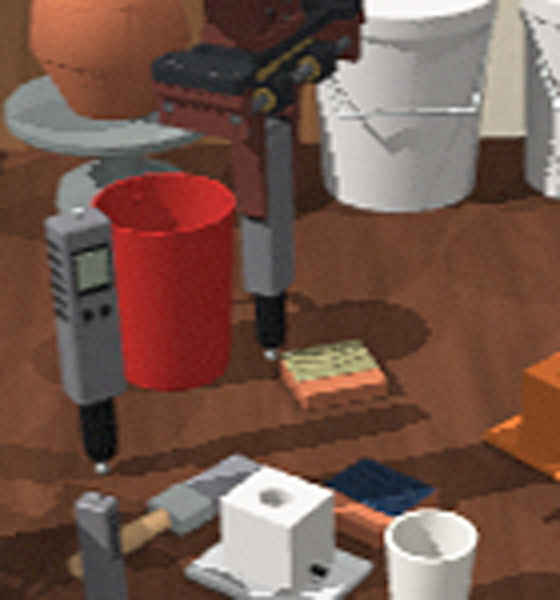

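Call:
step_arm:
  targets:
    - [[-0.2,-0.35,0,-0.63,-0.31,0,0],[-0.22,-0.35,0,-0.63,-0.31,0,0],[-0.2,-0.35,0,-0.63,-0.31,0,0],[-0.22,-0.35,0,-0.63,-0.31,0,0],[-0.21,-0.35,0,-0.63,-0.31,0,0]]

```text
t: 6.02
ee_pos: [453.0, 94.6, 501.9]
orientation: [0.765, 2.868, -0.278]
ft_force: [0.6, 0.1, -1.7]
width: 34.0
grasp_force: 30.0
```

Call:
step_arm:
  targets:
    - [[-0.2,-0.35,-0.1,-0.63,-0.31,0,0],[-0.22,-0.35,-0.2,-0.63,-0.31,0,0],[-0.2,-0.35,-0.2,-0.63,-0.31,0,0],[-0.22,-0.35,-0.2,-0.63,-0.31,0,0],[-0.21,-0.37,-0.1,-0.63,-0.31,0,0]]

```text
t: 6.65
ee_pos: [400.3, 6.1, 461.6]
orientation: [0.714, 2.679, -0.524]
ft_force: [-0.2, 0.5, -2.4]
width: 33.8
grasp_force: 30.0
```

```bash
python3 s.py; python3 - <<'E'
from h import *
import pickle
d=grab('wrist','w2.png');pickle.dump(d,open('w2.pkl','wb'));print(proj(d,(476,-147,38)))
E
```

```text
6.65 [400.35   6.13 461.57] z [ 0.2066 -0.4234 -0.8821] yaw_y 56.9 F [-0.19  0.47 -2.35] [0.362 0.173 0.039] 33.84280143076653 29.969783127307892
q [ 0.128 -0.016  2.089 -0.567  0.98  -0.621]
[337.18658448 164.74894172]
```

View pics/w2.png

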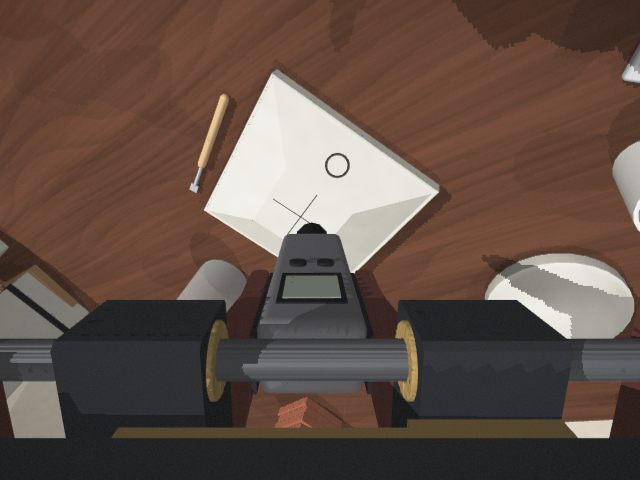

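The ring shows at (337,165), where it was predicted, and the meter's nose is at (312,230).

```bash
python3 - <<'E'
from h import *
import pickle
from scipy.spatial.transform import Rotation as R
d=pickle.load(open('w2.pkl','rb'))
g=cv2.cvtColor(d['pixels'],cv2.COLOR_RGB2GRAY)
m=np.uint8(g[140:190,312:362]<140)*255
cs=cv2.findContours(m,cv2.RETR_EXTERNAL,cv2.CHAIN_APPROX_NONE)[0];c=max(cs,key=cv2.contourArea)
(u,v),ax,_=cv2.fitEllipse(c);u+=312;v+=140;print('ring px',u,v,ax)
e=onz(d,274,71,22),onz(d,438.5,187,22),onz(d,206,209,22)
for k in e: print(k)
for k in(1,2):
    w=e[k]-e[0];print(np.hypot(*w[:2]),np.degrees(np.arctan2(w[1],w[0])))
ring=onz(d,u,v,38);print('ring',ring)
o=readout.get_obs();M=R.from_rotvec(o['orientation']).as_matrix();p=o['ee_pos']
for h in(128,248,293):
    print(h,[proj(d,p+M@np.array([x,y,h])).round(1) for x,y in((0,0),(13,17),(13,-17),(-13,17),(-13,-17),(11.5,0),(-11.5,0))])
E
```

```text
ring px 336.9262180328369 165.0006046295166 (23.712675094604492, 24.00087547302246)
[ 362.22748862 -160.15162555   22.        ]
[553.07641538 -65.17773641  22.        ]
[ 459.40317874 -355.86202842   22.        ]
213.17446485303114 26.456733568861967
218.50784091611945 -63.59431562195699
ring [ 476.1346032  -147.41786343   38.        ]
128 [array([305.6, 355.8]), array([361.9, 316.8]), array([248.9, 317.2]), array([359.4, 392.4]), array([252.2, 392.8]), array([305.4, 321.6]), array([305.8, 388.5])]
248 [array([307.7, 250.3]), array([336. , 229.3]), array([279.2, 229.4]), array([335.4, 270.6]), array([280.1, 270.7]), array([307.6, 231.8]), array([307.7, 268.3])]
293 [array([308. , 233.2]), array([331.9, 215.3]), array([284. , 215.4]), array([331.5, 250.6]), array([284.6, 250.7]), array([307.9, 217.5]), array([308.1, 248.7])]
```

Call:
step_arm:
  targets:
    - [[0,0.02,-0.5,0,0,0,0],[0,0,-0.6,0,0,0,0],[0,0,-0.5,0,0,0,0],[0,0,-0.3,0,0,0,0],[0,0,-0.12,0,0,0,0]]

```text
t: 7.32
ee_pos: [401.1, 7.7, 360.9]
orientation: [0.714, 2.68, -0.523]
ft_force: [0.4, -0.0, -1.9]
width: 33.7
grasp_force: 30.0
```

Call:
step_arm:
  targets:
    - [[0,0,0,0,0,0,0],[0,0,0,0,0,0,0],[0,0,0,0,0,0,0],[0,0,0,0,0,0,0],[0,0,0,0,0,0,0]]

```text
t: 7.95
ee_pos: [401.0, 7.6, 361.9]
orientation: [0.714, 2.678, -0.522]
ft_force: [-0.4, 0.8, -2.3]
width: 34.0
grasp_force: 30.0
```

```bash
python3 s.py; python3 - <<'E'
from h import *
import pickle
from scipy.spatial.transform import Rotation as R
o=readout.get_obs();M=R.from_rotvec(o['orientation']).as_matrix();p=o['ee_pos']
D={}
T=[]
for n,(x,y,w,h) in dict(side=(250,240,120,90),scene=(215,180,120,90)).items():
    d=D[n]=grab(n)
    print(n,'tip',proj(d,p+M[:,2]*305.6),'nose',proj(d,p+M[:,2]*291.6),'grip',proj(d,p+M[:,2]*247),'ring',proj(d,(476.1,-147.4,38)))
    T.append(cv2.resize(d['pixels'][y:y+h,x:x+w,::-1],(600,450)[:2] if 0 else (400,300),interpolation=cv2.INTER_CUBIC))
cv2.imwrite('pics/c5.png',np.hstack(T));pickle.dump(D,open('d5.pkl','wb'))
tip=p+M[:,2]*305.6; v=tip-np.array([476.1,-147.4,38]);k=-v@M[:,2];print('dist',k,'lateral',v+k*M[:,2])
E
```

```text
7.95 [401.02   7.61 361.87] z [ 0.2082 -0.4224 -0.8822] yaw_y 56.89 F [-0.41  0.75 -2.26] [ 0.335  0.187 -0.019] 33.97568670796549 29.970048666000366
q [ 0.131  0.154  2.19  -0.704  0.76  -0.406]
side tip [285.64917932 286.0934195 ] nose [284.27967136 280.88385548] grip [279.87287661 264.12055065] ring [291.05513857 308.7001136 ]
scene tip [267.91728445 227.83437909] nose [269.72765369 223.94676297] grip [275.57318011 211.39398524] ring [260.17788191 244.39258803]
dist 61.21226938909933 lateral [1.29747555 0.07437927 0.27062679]
```

View pics/c5.png

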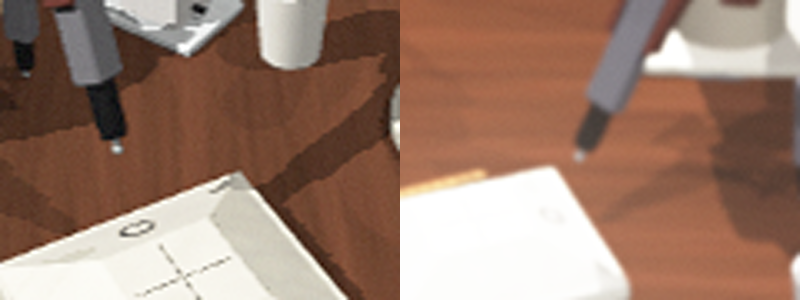

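The tip is at side (285.4,285.6) and scene (268.4,227.4), both within half a pixel of prediction, about 60 mm off the ring. Now the long hold.

Call:
step_arm:
  targets:
    - [[0,0,0,0,0,0,0],[0,0,0,0,0,0,0],[0,0,0,0,0,0,0],[0,0,0,0,0,0,0],[0,0,0,0,0,0,0]]

```text
t: 8.68
ee_pos: [401.0, 7.6, 361.7]
orientation: [0.714, 2.679, -0.522]
ft_force: [-0.3, 0.7, -1.6]
width: 34.1
grasp_force: 30.0
```

Call:
step_arm:
  targets:
    - [[0,0,0,0,0,0,0],[0,0,0,0,0,0,0],[0,0,0,0,0,0,0],[0,0,0,0,0,0,0],[0,0,0,0,0,0,0]]

```text
t: 9.3
ee_pos: [401.0, 7.6, 361.7]
orientation: [0.714, 2.679, -0.522]
ft_force: [0.6, 0.7, -2.5]
width: 33.7
grasp_force: 30.0
```

Call:
step_arm:
  targets:
    - [[0.04,-0.08,-0.17,0,0,0,0],[0.04,-0.08,-0.17,0,0,0,0],[0.04,-0.08,-0.17,0,0,0,0],[0.04,-0.08,-0.17,0,0,0,0],[0.02,-0.05,-0.1,0,0,0,0]]

```text
t: 9.93
ee_pos: [410.1, -11.2, 321.9]
orientation: [0.715, 2.679, -0.523]
ft_force: [-0.1, -0.2, -2.9]
width: 34.1
grasp_force: 30.0
```

```bash
cat > e.py <<'E'
import s
from h import *
p=s.o['ee_pos'];z=s.M[:,2]
tip=p+z*305.6; v=tip-np.array([476.1,-147.4,38]);k=-v@z;print('dist',k,'lateral',v+k*z,'Fn',-s.o['ft_force']@z)
E
python3 e.py
```

```text
9.925 [410.05 -11.22 321.9 ] z [ 0.2069 -0.4226 -0.8824] yaw_y 56.88 F [-0.12 -0.25 -2.93] [ 0.373  0.143 -0.003] 34.05518932615179 29.969982504844666
q [ 0.08   0.247  2.206 -0.798  0.658 -0.333]
dist 16.125663535402747 lateral [0.51515045 0.22980766 0.01074081] Fn -2.661287450349213
```

Call:
step_arm:
  targets:
    - [[0.01,-0.021,-0.044,0,0,0,0],[0.01,-0.021,-0.044,0,0,0,0],[0.01,-0.021,-0.044,0,0,0,0],[0.01,-0.021,-0.044,0,0,0,0],[0,0,0,0,0,0,0]]

```text
t: 10.55
ee_pos: [412.0, -15.1, 313.8]
orientation: [0.714, 2.679, -0.522]
ft_force: [0.1, -0.4, -2.2]
width: 34.1
grasp_force: 30.0
```

```bash
cat >> e.py <<'E'
L=[]
for i in range(8):
    get_image('side'); o=readout.get_obs();L.append([-o['ft_force']@z, o['moment'][0],o['moment'][1],o['t']])
L=np.array(L);print('mean Fn,mx,my',L.mean(0).round(3),L.std(0).round(3))
E
python3 e.py
```

```text
10.55 [412.   -15.11 313.79] z [ 0.2077 -0.4224 -0.8823] yaw_y 56.89 F [ 0.14 -0.41 -2.16] [0.313 0.193 0.004] 34.086723283198715 29.96987074613571
q [ 0.07   0.267  2.209 -0.822  0.638 -0.313]
dist 6.917285845160271 lateral [0.81825782 0.27114346 0.06281749] Fn -2.1105275855400047
mean Fn,mx,my [-1.768  0.363  0.172 10.775] [0.291 0.03  0.017 0.115]
```

Call:
step_arm:
  targets:
    - [[0.009,-0.019,-0.04,0,0,0,0],[0.009,-0.019,-0.04,0,0,0,0],[0.009,-0.019,-0.04,0,0,0,0],[0.009,-0.019,-0.04,0,0,0,0],[0,0,0,0,0,0,0]]

```text
t: 11.58
ee_pos: [413.9, -18.9, 305.8]
orientation: [0.714, 2.679, -0.522]
ft_force: [-0.9, 0.5, 0.0]
width: 33.8
grasp_force: 30.0
```

```bash
python3 e.py
```

```text
11.575 [413.86 -18.94 305.75] z [ 0.2077 -0.4225 -0.8823] yaw_y 56.89 F [-0.94  0.51  0.03] [ 0.414  0.197 -0.032] 33.81524689508516 29.970120191574097
q [ 0.059  0.287  2.21  -0.846  0.619 -0.293]
dist -2.1731296198159376 lateral [0.77928438 0.27766416 0.05048175] Fn 0.4373071253767826
mean Fn,mx,my [-0.157  0.358  0.239 11.8  ] [0.277 0.021 0.025 0.115]
```

Both the force (about 2.5 mm) and the geometry (2.2 mm) say the tip is touching and slightly pushed in. I'll add 2.6 mm.

Call:
step_arm:
  targets:
    - [[0.005,-0.011,-0.023,0,0,0,0],[0.005,-0.011,-0.023,0,0,0,0],[0,0,0,0,0,0,0],[0,0,0,0,0,0,0],[0,0,0,0,0,0,0]]

```text
t: 12.6
ee_pos: [414.3, -20.0, 303.6]
orientation: [0.714, 2.678, -0.522]
ft_force: [-0.9, 1.0, -0.3]
width: 33.9
grasp_force: 30.0
```

```bash
python3 e.py; python3 - <<'E'
from h import *
d=grab('side');e=grab('wrist')
r=lambda i:cv2.resize(i[:,:,::-1],(400,300),interpolation=cv2.INTER_CUBIC)
cv2.imwrite('pics/c6.png',np.hstack([r(d['pixels'][265:340,240:340]),r(e['pixels'][60:300,150:470])]))
print(proj(d,(476.1,-147.4,38)))
E
```

```text
12.6 [414.34 -19.97 303.62] z [ 0.208  -0.4224 -0.8822] yaw_y 56.89 F [-0.94  1.01 -0.33] [ 0.387  0.247 -0.04 ] 33.8985684583975 29.97008442878723
q [ 0.057  0.292  2.211 -0.853  0.613 -0.287]
dist -4.596792900771734 lateral [0.8372779  0.27738155 0.06455896] Fn 0.3336652238858096
mean Fn,mx,my [ 0.639  0.355  0.245 12.825] [0.504 0.009 0.033 0.115]
[291.05513857 308.7001136 ]
```

View pics/c6.png

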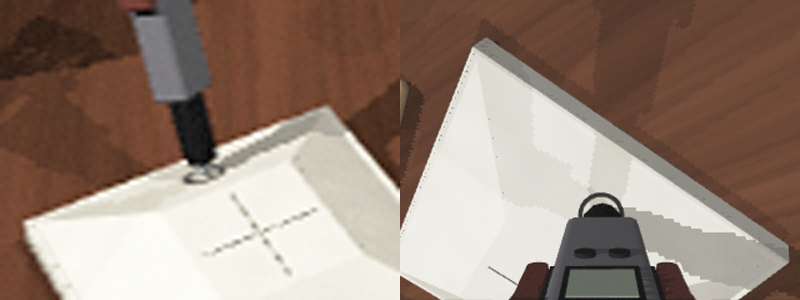

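The tip sits inside the ring, at about (204,172) in the left tile. It is pushed in about 4.5 mm by both force and geometry, and the mould's projected ring position is unchanged. One short hold, then I hand in.

Call:
step_arm:
  targets:
    - [[0,0,-0.005,0,0,0,0],[0,0,0,0,0,0,0],[0,0,0,0,0,0,0],[0,0,0,0,0,0,0],[0,0,0,0,0,0,0]]

```text
t: 13.72
ee_pos: [414.3, -20.0, 303.3]
orientation: [0.714, 2.679, -0.522]
ft_force: [0.5, -0.1, -0.5]
width: 34.2
grasp_force: 30.0
```

```bash
python3 e.py; python3 -c "
from h import *
print(ctrl.close_job())"
```

```text
13.725 [414.33 -20.   303.34] z [ 0.2079 -0.4225 -0.8822] yaw_y 56.89 F [ 0.5  -0.1  -0.54] [ 0.159  0.166 -0.024] 34.159945488171566 29.97031956911087
q [ 0.057  0.293  2.211 -0.853  0.613 -0.287]
dist -4.849776427852337 lateral [0.7483494  0.34241559 0.01234782] Fn -0.6221195705332507
mean Fn,mx,my [ 0.484  0.165  0.128 13.95 ] [0.462 0.027 0.033 0.115]
the job is handed in; nothing more can be done
None
```

I handed the job in with the meter still gripped and its tip inside the ring, square to the slope and pushed in about 4.8 mm by geometry (about 4 mm by the noisier force reading), after holding it still about 60 mm off the ring for over a second.

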